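# Switch over the cup warmers

## Task

Of the two cup warmers, the empty one has been left on and the one with the espresso cup is off. With your fingertips push the empty warmer's toggle lever over to its white dot (off) first, and only then push the other warmer's lever over to its green dot (on), so that both snap fully home and the two are never on together. Do not pick anything up, and leave the cup and the things around where they stand.

Things in the scene. Friction and masses are not known exactly. Their poses are not given: they have to be found in the camera images.
- warmer_1: Empty warmer, on at the start: low black box 120 (x) x 200 (y) x 40 mm, fixed. Origin: centre of its underside, on the worktop; z up; +x is its back (up to 0.6 rad off straight ahead of the robot). On top: aluminium plate 90 mm across, 44 mm above the worktop, centre [0, -0.042]; toggle switch at [0, 0.062], green dot (on) behind it at x = 0.033, white dot (off) before it at x = -0.033.
- warmer_1_lever (a joint): Toggle lever of warmer_1: rad about the warmer's y axis. 0 = off, leaning 0.5 rad to the front (-x of the warmer, white dot); 1.0 = on, leaning 0.5 rad to the back (+x, green dot). A spring drives it away from the middle (0.5) to the nearer stop; pushing it over takes about 2 N at the tip, 4 N halfway up, less towards the middle.
- warmer_1_pivot (a point): Pivot of this warmer's lever, 46 mm above the worktop, at [0, 0.062] in the warmer's frame.
- warmer_1_tip (a point): Rounded top end of this warmer's metal lever, 48 mm from the pivot. The lever is 6 mm thick at the pivot, 12 mm just below the tip; a bushing 24 mm across, up to 51 mm above the worktop, surrounds its foot. At rest the tip is 88 mm above the worktop, 23 mm before or behind the pivot.
- warmer_2: Warmer with the cup on it, off at the start: low black box 120 (x) x 200 (y) x 40 mm, fixed. Origin: centre of its underside, on the worktop; z up; +x is its back (up to 0.6 rad off straight ahead of the robot). On top: aluminium plate 90 mm across, 44 mm above the worktop, centre [0, -0.042]; toggle switch at [0, 0.062], green dot (on) behind it at x = 0.033, white dot (off) before it at x = -0.033.
- warmer_2_lever (a joint): Toggle lever of warmer_2: rad about the warmer's y axis. 0 = off, leaning 0.5 rad to the front (-x of the warmer, white dot); 1.0 = on, leaning 0.5 rad to the back (+x, green dot). A spring drives it away from the middle (0.5) to the nearer stop; pushing it over takes about 2 N at the tip, 4 N halfway up, less towards the middle.
- warmer_2_pivot (a point): Pivot of this warmer's lever, 46 mm above the worktop, at [0, 0.062] in the warmer's frame.
- warmer_2_tip (a point): Rounded top end of this warmer's metal lever, 48 mm from the pivot. The lever is 6 mm thick at the pivot, 12 mm just below the tip; a bushing 24 mm across, up to 51 mm above the worktop, surrounds its foot. At rest the tip is 88 mm above the worktop, 23 mm before or behind the pivot.
- espresso_cup: White espresso cup, blue inside, 58 mm across, 87 mm with its handle, 55 mm high, standing loose on the plate of warmer_2. Origin: under the middle of its whole length; the bowl's centre lies 14 mm to its +y, the handle points to its -y; z up
- pitcher: Small steel milk pitcher, 67 x 60 x 76 mm, loose, behind and left of the warmers. Origin: centre of its underside
- sugar: Glass sugar jar with a grey lid, 59 mm across, 95 mm high, loose, behind the warmers. Origin: centre of its underside
- shot: Shot glass, 47 mm across, 58 mm high, loose, right of the warmers. Origin: centre of its underside
Things that resemble listed ones, but are neither listed nor needed, are in the scene too. What is shaped like the sugar but turquoise is not meant.

How it is judged:
By the outcome, as a careful person would: the job done as asked, in the order asked, and still so for the second after the job is handed in, with the robot touching nothing.
It also fails if it takes over 42 s, if anything falls off the work surface, if the arm or the gripper's body presses on something with over 40 N, if the wrist force passes 120 N, or if a joint passes its speed limit or range.

## Robot

A 6-joint arm with a two-finger parallel gripper is mounted at the origin on a cart in front of the work surface, level with it; the furniture and walls round the work are solid. World frame = base frame: x ahead of the robot, y to its left, z up, the work surface at z = 0. Lengths are in m, angles in degrees, forces in N, time in s.
With the tool pointing down it reaches from about 0.4 to 0.825 m from the base axis. Payload 7 kg.
Tool frame: the origin (TCP) lies between the finger pads; the fingertips stand 22 mm ahead of it and the grasp point (between the pads) lies 3 mm ahead of it; z points along the fingers, y is the line along which they close (so a half turn about z gives the same grasp; the last joint's range is limited). The gripper opens to 88 mm and grips with 3 to 60 N. Pads are 19 mm wide; open, the fingers measure 130 mm over their backs; the gripper's body (78 mm by 193 mm) begins 47 mm behind the grasp point.
Start: joints at [-59.238, 20.546, 0.682, 0, -70.136, -16.507], TCP at [0.166, -0.654, 0.249] pointing down, gripper open.
Joint ranges: [-176.03, 176.03], [-82.01, 121.73], [-58.28, 71.71], [-173.87, 95.51], [-174.79, -0.11], [-173.66, 173.66]. Speed limits (degrees/s): [136.94, 136.94, 172.46, 180, 180, 180].

## Interface

Orientations are given as [roll, pitch, yaw] about the fixed x, y, z axes, in that order (R = Rz(yaw) Ry(pitch) Rx(roll)).
In Python, from plant import ctrl gives the robot as it stands.
- The arm moves only by the tool apply_moves, never from a script. Its argument "targets" is a list of rows, each an object with "travel": the shift along the tool's x, y, z in mm, a list of three; "roll": the turn about the tool's z in degrees; "jaw": the finger opening in mm, from 0 to 87.6. In form: [{"travel": [tx, ty, tz], "roll": roll, "jaw": jaw}, ...]. A call has 1 to 10 rows; each row shifts and turns the commanded pose from where the row before left it, along the tool's axes as they then stand; what a row does not reach is not made up. A row lasts 1/10 s, in which the tool goes at most 50 mm and 8.59 degrees, less where a joint would pass 70% of its speed; a pose out of reach is approached as far as the arm can. A call with a gripper value outside its range is refused whole. The fingers move at their own pace and stop on an object; the grip force is fixed at half the most. Time passes only in rows, so rows that do not move let the fingers close. It gives the time, the measured TCP pose, the force, the opening and the grip force at its end, in the units of the state.
- ctrl.get_obs(): the state, without advancing time (a new reading comes with each control period).
- ctrl.snapshot(name): name is "side" or "top"; returns the picture (400x640x3 uint8, red, green, blue); there is no depth.
- ctrl.calibration(name): a dict with "K" (3x3 intrinsics, pixels), "dist_coeffs" ([k1, k2, p1, p2, k3] as OpenCV has them; the pictures are not rectified), "extrinsics" (4x4, takes a point from camera to world coordinates). Camera axes: x right, y down, z forward; pixel columns grow to the right and rows downward; lengths in m; the calibration is good to about 2 mm. A picture is of the moment at which its call begins. calibration takes no time and is no camera call.
- ctrl.close_job(): hands the job in; it is judged then, once.
The state is a dict: "clock": time; "joint_pos": joint angles; "qvel": joint speeds; "tau": joint torques, N m; "tool_pos": TCP position; "orientation": TCP orientation; "force": force on the tool from outside, world axes, zero at the start; "moment": the same for the moment, N m; "opening": finger opening in m; "gripper_force": force on a finger pad.
Only numpy, scipy, OpenCV 4.12 (cv2) and the standard library are available. Lean on these libraries where they do the work, as an engineer would, in place of code of your own. Each camera call takes 0.05 s, during which the arm holds its last target. There are 200 camera calls.

## Working session

There is one attempt and no reset: what is moved stays moved. The work goes in short steps, Python scripts to look and compute and a tool call to move; the robot and the scene stay as the last step left them, time stands still between calls to the robot, and variables do not carry over. Pictures are saved under pics/ and viewed, at most 10 in all, crops included, and the job is handed in when it is done.

Besides the shell and the picture viewer there is one more tool, called after "Call:" in YAML: its name, and indented under it one key for each argument. apply_moves: Moves the arm, as the interface text tells. Its arguments: {"type":"object","properties":{"targets":{"type":"array","items":{"type":"object","properties":{"travel":{"type":"array","items":{"type":"number"}},"roll":{"type":"number"},"jaw":{"type":"number"}}}}},"required":["targets"]}

```bash
mkdir -p pics; python3 - <<'E'
from plant import ctrl
import cv2
o=ctrl.get_obs();print(o)
for n in("top","side"):
    cv2.imwrite(f"pics/{n}0.png",cv2.cvtColor(ctrl.snapshot(n),cv2.COLOR_RGB2BGR)); print(ctrl.calibration(n))
E
```

```text
{'clock': 0.0, 'joint_pos': array([-5.92391081e+01,  2.05898987e+01,  6.32231536e-01, -1.78176901e-02,
       -7.01345640e+01, -1.65076736e+01]), 'qvel': array([ 0.0851161 , -0.07347221,  0.03126847,  0.0206695 , -0.08856939,
        0.11362213]), 'tau': array([ 4.75655488e-04, -5.82716489e+01,  2.93056941e+01,  6.99678987e+00,
        7.00867851e-03, -1.89024017e-04]), 'tool_pos': array([ 0.16605011, -0.6537883 ,  0.24763552]), 'orientation': array([ 1.79906811e+02, -1.01498116e-02, -1.65752842e+02]), 'force': array([0.2768316 , 0.06650594, 0.59646952]), 'moment': array([ 0.0053266 , -0.04130623,  0.00798483]), 'gripper_force': 0.0, 'opening': 0.08776000050252278}
{'K': array([[385.50430661,   0.        , 322.80140246],
       [  0.        , 385.50430661, 198.1544962 ],
       [  0.        ,   0.        ,   1.        ]]), 'dist_coeffs': array([-0.09182675,  0.        ,  0.        ,  0.        ,  0.        ]), 'extrinsics': array([[-0.02516635, -0.99559316,  0.09033783,  0.46336462],
       [-0.99907775,  0.0219034 , -0.03693102,  0.0503522 ],
       [ 0.03478956, -0.09118394, -0.99522619,  1.19418932],
       [ 0.        ,  0.        ,  0.        ,  1.        ]])}
{'K': array([[368.78608225,   0.        , 324.03353732],
       [  0.        , 368.78608225, 193.13092048],
       [  0.        ,   0.        ,   1.        ]]), 'dist_coeffs': array([-0.08464735,  0.        ,  0.        ,  0.        ,  0.        ]), 'extrinsics': array([[-0.82493319, -0.27369493,  0.49454657,  0.14196683],
       [-0.56511477,  0.41705116, -0.7118382 ,  0.64903877],
       [-0.01142471, -0.86669453, -0.49870839,  0.50328818],
       [ 0.        ,  0.        ,  0.        ,  1.        ]])}
```

View pics/top0.png

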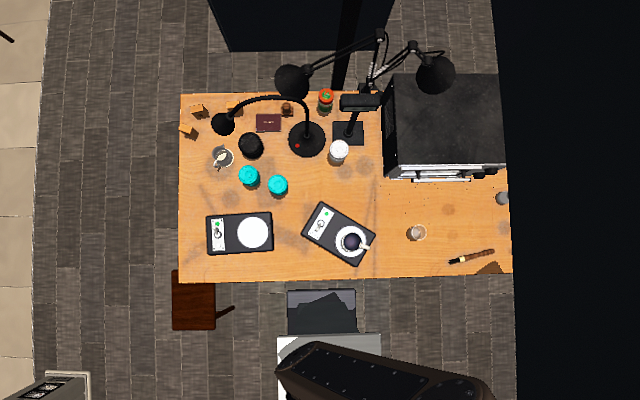

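View pics/side0.png

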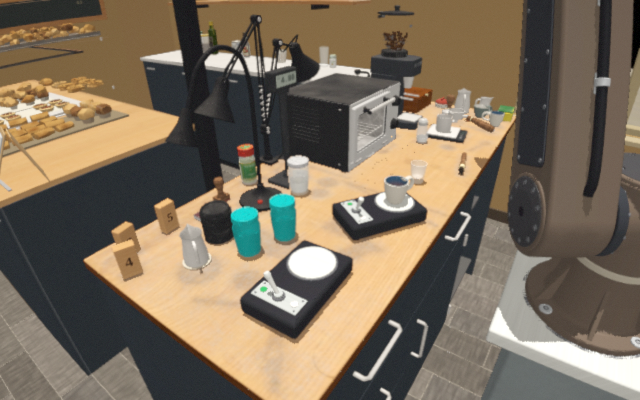

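The top picture shows the empty warmer at about (240,233), with its lever at (217,233). The cup warmer is at about (339,234), with its lever at (321,224). I'll zoom in and measure the plates, dots and box tops.

```bash
cat > h.py <<'E'
import numpy as np,cv2
from plant import ctrl
def ray(n,uv):
    c=ctrl.calibration(n);p=cv2.undistortPoints(np.array([[uv]],float),c["K"],c["dist_coeffs"])[0,0]
    T=c["extrinsics"];return T[:3,3],T[:3,:3]@np.r_[p,1]
def plane(n,uv,z):
    o,d=ray(n,uv);return (o+d*(z-o[2])/d[2])
def proj(n,P):
    c=ctrl.calibration(n);T=np.linalg.inv(c["extrinsics"])
    return cv2.projectPoints(np.array(P,float).reshape(-1,1,3),cv2.Rodrigues(T[:3,:3])[0],T[:3,3],c["K"],c["dist_coeffs"])[0][:,0]
E
python3 - <<'E'
from h import *
t=cv2.imread("pics/top0.png");s=cv2.imread("pics/side0.png")
a=cv2.resize(t[195:275,200:300],None,fx=4,fy=4,interpolation=cv2.INTER_CUBIC)
b=cv2.resize(t[195:275,290:390],None,fx=4,fy=4,interpolation=cv2.INTER_CUBIC)
c=cv2.resize(s[260:320,240:340],None,fx=4,fy=4,interpolation=cv2.INTER_CUBIC)
d=cv2.resize(s[180:240,330:430],None,fx=4,fy=4,interpolation=cv2.INTER_CUBIC)
cv2.imwrite("pics/crop.png",np.vstack([np.hstack([a,b]),np.hstack([c,d])]))
hsv=cv2.cvtColor(t,cv2.COLOR_BGR2HSV)
for nm,x0,x1 in(("w1",200,285),("w2",295,385)):
    r=np.zeros(t.shape[:2],np.uint8);r[195:275,x0:x1]=255
    g=cv2.inRange(hsv,(45,90,60),(80,255,255))&r
    m=cv2.moments(g,True); 
    if m["m00"]:
        uv=(m["m10"]/m["m00"],m["m01"]/m["m00"]);print(nm,"green",m["m00"],uv,plane("top",uv,.042))
    wd=((cv2.inRange(hsv,(8,70,90),(25,255,255)))==0).astype(np.uint8)*255&r
    k=max(cv2.findContours(wd,0,2)[0],key=cv2.contourArea)
    rc=cv2.minAreaRect(k);bp=cv2.boxPoints(rc);P=np.array([plane("top",q,.04) for q in bp])
    print("box",bp.round(1).tolist(),P[:,:2].round(4).tolist(),P.mean(0),[np.linalg.norm(P[i]-P[i-1]) for i in range(4)])
    w=cv2.inRange(hsv,(0,0,170),(180,60,255))&r
    for k in cv2.findContours(w,0,2)[0]:
        if cv2.contourArea(k)>60:
            rc=cv2.minAreaRect(k);print("white",rc,plane("top",rc[0],.044))
E
```

```text
w1 green 14.0 (216.92857142857142, 223.35714285714286) [0.49952669 0.32498617 0.042     ]
box [[204.3000030517578, 215.5], [271.29998779296875, 210.8000030517578], [274.20001220703125, 250.60000610351562], [207.1999969482422, 255.39999389648438]] [[0.5237, 0.3633], [0.5337, 0.1624], [0.415, 0.1558], [0.4051, 0.3551]] [0.46935666 0.2591654  0.04      ] [np.float64(0.11891506251357002), np.float64(0.20112385540169503), np.float64(0.11888134194984867), np.float64(0.1995961578602459)]
white ((217.55996704101562, 234.2590789794922), (32.05891036987305, 12.03398323059082), 87.27368927001953) [0.4670977  0.32276563 0.044     ]
white ((252.0, 232.0), (30.0, 30.0), 90.0) [0.47160387 0.22031066 0.044     ]
w2 green 9.0 (326.1111111111111, 213.33333333333334) [ 0.52211589 -0.00116619  0.042     ]
box [[299.29998779296875, 234.1999969482422], [319.79998779296875, 200.10000610351562], [377.6000061035156, 234.6999969482422], [357.1000061035156, 268.8999938964844]] [[0.4619, 0.0803], [0.5626, 0.0168], [0.4542, -0.1543], [0.3545, -0.0893]] [ 0.45827804 -0.03663388  0.04      ] [np.float64(0.2008119705606905), np.float64(0.1190296986834035), np.float64(0.20258033738200237), np.float64(0.11900378896125988)]
white ((350.42340087890625, 240.83580017089844), (30.50816535949707, 30.50816535949707), 64.98310089111328) [ 0.43827809 -0.07145468  0.044     ]
white ((320.45587158203125, 223.07351684570312), (12.51939582824707, 31.89873504638672), 30.963756561279297) [0.49335705 0.01654314 0.044     ]
```

View pics/crop.png

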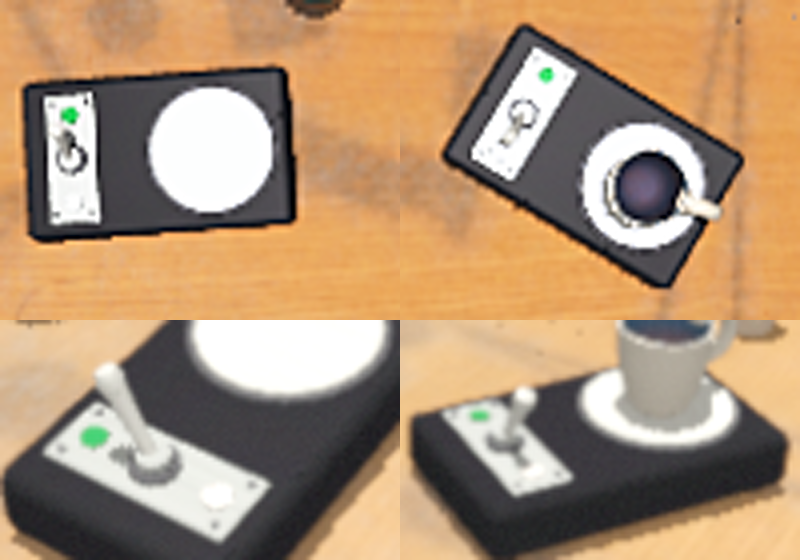

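The crops show warmer_1's lever leaning to the green dot and warmer_2's lever leaning to the white dot. The box tops measure 119–120 × 200–202 mm, which matches the sizes given.

| | Yaw (°) | Pivot x, y (m) | Lever tip x, y (m) |
|---|---|---|---|
| Warmer 1 | 2.85 | (.466, .321) | (.489, .322) |
| Warmer 2 | −32.3 | (.491, .016) | (.472, .028) |

Next I turn the tool to match warmer 1, close the fingers and move over.

Call:
apply_moves:
  targets:
    - {"travel":[0,0,0],"roll":5.7,"jaw":0}
    - {"travel":[0,0,0],"roll":5.7,"jaw":0}
    - {"travel":[-25,34,0],"roll":0,"jaw":0}
    - {"travel":[-25,34,0],"roll":0,"jaw":0}
    - {"travel":[-25,34,0],"roll":0,"jaw":0}
    - {"travel":[-25,34,0],"roll":0,"jaw":0}
    - {"travel":[-25,34,0],"roll":0,"jaw":0}
    - {"travel":[-25,34,0],"roll":0,"jaw":0}
    - {"travel":[-25,34,0],"roll":0,"jaw":0}
    - {"travel":[-25,34,0],"roll":0,"jaw":0}

```text
clock: 1.1
tool_pos: [0.3529, -0.3709, 0.2484]
orientation: [180.0, -0.0, -177.2]
force: [0.7, -0.0, 0.1]
opening: 0.0131
gripper_force: 0.0
```

Call:
apply_moves:
  targets:
    - {"travel":[-13,41,0],"roll":0,"jaw":0}
    - {"travel":[-13,41,0],"roll":0,"jaw":0}
    - {"travel":[-13,41,0],"roll":0,"jaw":0}
    - {"travel":[-13,41,0],"roll":0,"jaw":0}
    - {"travel":[-13,41,0],"roll":0,"jaw":0}
    - {"travel":[-13,41,0],"roll":0,"jaw":0}
    - {"travel":[-13,41,0],"roll":0,"jaw":0}
    - {"travel":[-13,41,0],"roll":0,"jaw":0}
    - {"travel":[-13,41,0],"roll":0,"jaw":0}
    - {"travel":[-11,40,0],"roll":0,"jaw":0}

```text
clock: 2.1
tool_pos: [0.4598, 0.0442, 0.2486]
orientation: [180.0, 0.0, -177.1]
force: [0.1, -0.4, 0.2]
opening: 0.0003
gripper_force: 0.0
```

Call:
apply_moves:
  targets:
    - {"travel":[-11,40,0],"roll":0,"jaw":0}
    - {"travel":[-11,40,0],"roll":0,"jaw":0}
    - {"travel":[-11,40,0],"roll":0,"jaw":0}
    - {"travel":[-11,40,0],"roll":0,"jaw":0}
    - {"travel":[-11,40,0],"roll":0,"jaw":0}
    - {"travel":[-11,40,0],"roll":0,"jaw":0}
    - {"travel":[-11,40,0],"roll":0,"jaw":0}
    - {"travel":[0,0,0],"roll":0,"jaw":0}
    - {"travel":[0,0,0],"roll":0,"jaw":0}

```text
clock: 3.0
tool_pos: [0.5224, 0.3264, 0.2474]
orientation: [-179.9, -0.1, -177.1]
force: [0.9, -0.0, -0.1]
opening: 0.0004
gripper_force: 0.0
```

Call:
apply_moves:
  targets:
    - {"travel":[0,0,40],"roll":0,"jaw":0}
    - {"travel":[0,0,40],"roll":0,"jaw":0}
    - {"travel":[0,0,40],"roll":0,"jaw":0}
    - {"travel":[0,0,25],"roll":0,"jaw":0}
    - {"travel":[0,0,12],"roll":0,"jaw":0}
    - {"travel":[0,0,0],"roll":0,"jaw":0}

```text
clock: 3.6
tool_pos: [0.5222, 0.3244, 0.0904]
orientation: [-179.9, -0.1, -177.2]
force: [-0.2, -0.6, -0.5]
opening: 0.0007
gripper_force: 0.0
```

```bash
python3 - <<'E'
from h import *
s=cv2.cvtColor(ctrl.snapshot("side"),cv2.COLOR_RGB2BGR)
cv2.imwrite("pics/s1.png",cv2.resize(s[200:330,190:370],None,fx=4,fy=4,interpolation=cv2.INTER_CUBIC))
o=ctrl.get_obs();print(o["tool_pos"],o["force"])
E
```

```text
[0.5230442  0.32527646 0.09201004] [-0.0606289   0.79564198  0.18902187]
```

View pics/s1.png

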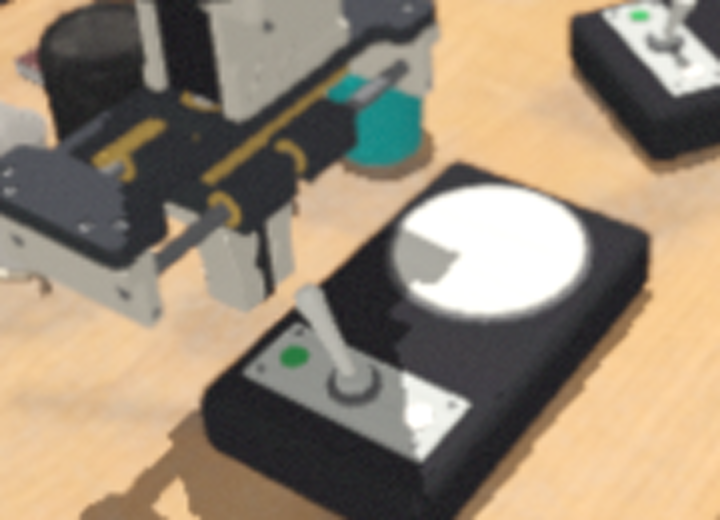

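The fingertips stand behind the lever and in line with it, with the body clear of the warmer. Now I push toward the front.

Call:
apply_moves:
  targets:
    - {"travel":[8,0,0],"roll":0,"jaw":0}
    - {"travel":[8,0,0],"roll":0,"jaw":0}
    - {"travel":[8,0,0],"roll":0,"jaw":0}
    - {"travel":[8,0,0],"roll":0,"jaw":0}
    - {"travel":[8,0,0],"roll":0,"jaw":0}
    - {"travel":[8,0,0],"roll":0,"jaw":0}
    - {"travel":[5,0,0],"roll":0,"jaw":0}
    - {"travel":[0,0,0],"roll":0,"jaw":0}

```text
clock: 4.45
tool_pos: [0.4688, 0.3227, 0.0913]
orientation: [-180.0, -0.1, -177.1]
force: [0.2, -0.1, 0.2]
opening: 0.0001
gripper_force: 0.0
```

Call:
apply_moves:
  targets:
    - {"travel":[-15,0,0],"roll":0,"jaw":0}
    - {"travel":[-15,0,0],"roll":0,"jaw":0}
    - {"travel":[0,0,-25],"roll":0,"jaw":0}
    - {"travel":[0,0,-40],"roll":0,"jaw":0}
    - {"travel":[0,0,-40],"roll":0,"jaw":0}

```text
clock: 4.95
tool_pos: [0.5011, 0.324, 0.1969]
orientation: [-179.9, -0.1, -177.2]
force: [1.0, 0.3, 1.1]
opening: 0.0001
gripper_force: 0.0
```

```bash
python3 - <<'E'
from h import *
s=cv2.cvtColor(ctrl.snapshot("side"),cv2.COLOR_RGB2BGR)
cv2.imwrite("pics/s2.png",cv2.resize(s[170:330,210:430],None,fx=3,fy=3,interpolation=cv2.INTER_CUBIC))
o=ctrl.get_obs();print(o["tool_pos"],o["force"],o["orientation"])
for n,p,y in(("w1",(.4663,.3211),2.85),("w2",(.4914,.0158),-32.3)):
    c,s_=np.cos(np.radians(y)),np.sin(np.radians(y))
    for f in(-1,1): print(n,f,((proj("side",[p[0]+f*.023*c,p[1]+f*.023*s_,.088])[0]-[210,170])*3).round())
E
```

```text
[0.50386986 0.32613974 0.20495145] [2.8599626  1.62381795 7.65578133] [ 179.75574537    0.42350084 -177.12747819]
w1 -1 [234. 331.]
w1 1 [167. 301.]
w2 -1 [456.  84.]
w2 1 [427.  56.]
```

View pics/s2.png

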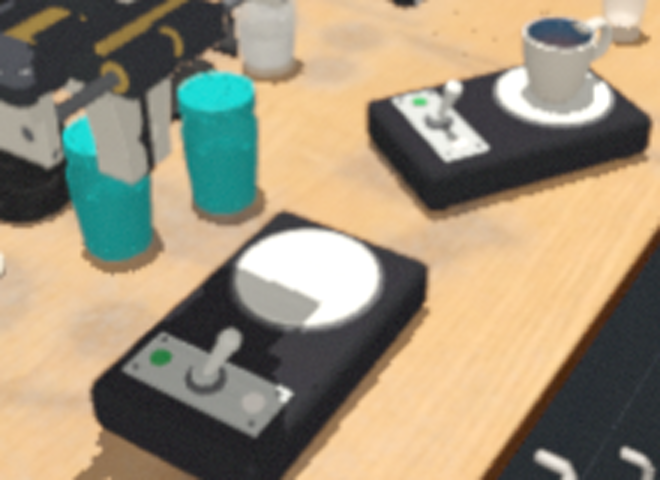

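The lever tip appears at (233,332) in this crop. I predicted (234,331) for off, so warmer 1 is off. Next is warmer 2: move to its front and turn.

Call:
apply_moves:
  targets:
    - {"travel":[10.5,-39,0],"roll":0,"jaw":0}
    - {"travel":[10.5,-39,0],"roll":0,"jaw":0}
    - {"travel":[10.5,-39,0],"roll":0,"jaw":0}
    - {"travel":[10.5,-39,0],"roll":0,"jaw":0}
    - {"travel":[10.5,-39,0],"roll":0,"jaw":0}
    - {"travel":[10.5,-39,0],"roll":0,"jaw":0}
    - {"travel":[10.5,-39,0],"roll":0,"jaw":0}

```text
clock: 5.7
tool_pos: [0.4405, 0.0466, 0.1967]
orientation: [180.0, 0.0, -177.2]
force: [1.9, 0.2, -0.1]
opening: 0.0003
gripper_force: 0.0
```

Call:
apply_moves:
  targets:
    - {"travel":[0,0,0],"roll":7,"jaw":0}
    - {"travel":[0,0,0],"roll":7,"jaw":0}
    - {"travel":[0,0,0],"roll":7,"jaw":0}
    - {"travel":[0,0,0],"roll":7,"jaw":0}
    - {"travel":[0,0,0],"roll":7,"jaw":0}
    - {"travel":[0,0,0],"roll":0,"jaw":0}
    - {"travel":[0,0,0],"roll":0,"jaw":0}

```text
clock: 6.4
tool_pos: [0.4406, 0.0481, 0.1965]
orientation: [-180.0, -0.0, 148.0]
force: [0.9, -0.3, 0.0]
opening: 0.0004
gripper_force: 0.0
```

Call:
apply_moves:
  targets:
    - {"travel":[0,0,40],"roll":0,"jaw":0}
    - {"travel":[0,0,35],"roll":0,"jaw":0}
    - {"travel":[0,0,20],"roll":0,"jaw":0}
    - {"travel":[0,0,10],"roll":0,"jaw":0}
    - {"travel":[0,0,0],"roll":0,"jaw":0}

```text
clock: 6.9
tool_pos: [0.4398, 0.0479, 0.0907]
orientation: [-179.9, -0.1, 147.9]
force: [-1.1, 0.5, 0.3]
opening: 0.0006
gripper_force: 0.0
```

```bash
python3 - <<'E'
from h import *
s=cv2.cvtColor(ctrl.snapshot("side"),cv2.COLOR_RGB2BGR)
cv2.imwrite("pics/s3.png",cv2.resize(s[130:330,210:450],None,fx=3,fy=3,interpolation=cv2.INTER_CUBIC))
o=ctrl.get_obs();print(o["tool_pos"],o["force"],o["orientation"])
E
```

```text
[0.44036714 0.04829392 0.09164987] [0.55065891 0.73442065 0.30492389] [-1.79956209e+02 -7.07812080e-03  1.47935014e+02]
```

View pics/s3.png

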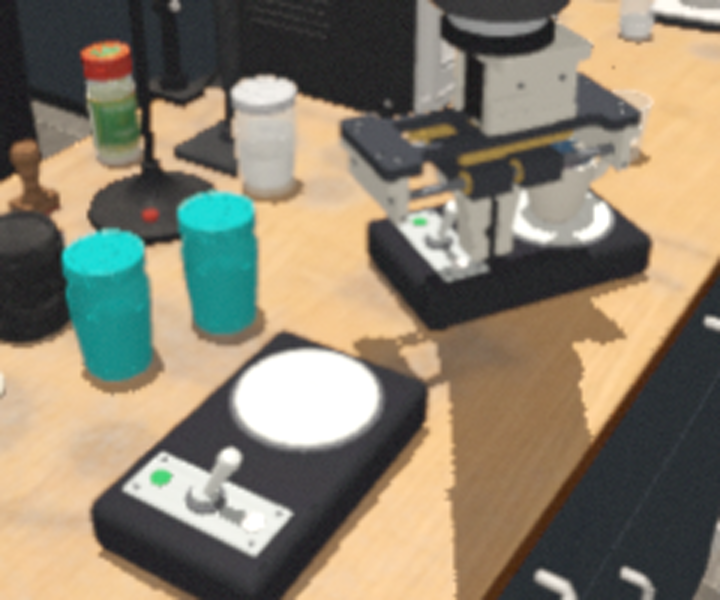

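The fingers stand in front of warmer 2's lever, and the body is 35 mm above the cup rim. Warmer 1's lever is still off. Now I push toward the back.

Call:
apply_moves:
  targets:
    - {"travel":[-8,0,0],"roll":0,"jaw":0}
    - {"travel":[-8,0,0],"roll":0,"jaw":0}
    - {"travel":[-8,0,0],"roll":0,"jaw":0}
    - {"travel":[-8,0,0],"roll":0,"jaw":0}
    - {"travel":[-8,0,0],"roll":0,"jaw":0}
    - {"travel":[-8,0,0],"roll":0,"jaw":0}
    - {"travel":[-8,0,0],"roll":0,"jaw":0}
    - {"travel":[-2,0,0],"roll":0,"jaw":0}
    - {"travel":[0,0,0],"roll":0,"jaw":0}

```text
clock: 7.85
tool_pos: [0.4893, 0.017, 0.0913]
orientation: [-180.0, -0.0, 147.8]
force: [-0.4, -0.4, -0.3]
opening: 0.0005
gripper_force: 0.0
```

Call:
apply_moves:
  targets:
    - {"travel":[15,0,0],"roll":0,"jaw":0}
    - {"travel":[15,0,0],"roll":0,"jaw":0}
    - {"travel":[0,0,-25],"roll":0,"jaw":0}
    - {"travel":[0,0,-40],"roll":0,"jaw":0}
    - {"travel":[0,0,-40],"roll":0,"jaw":0}
    - {"travel":[0,0,-20],"roll":0,"jaw":0}
    - {"travel":[0,0,0],"roll":0,"jaw":0}
    - {"travel":[0,0,0],"roll":0,"jaw":0}

```text
clock: 8.65
tool_pos: [0.4628, 0.0338, 0.2166]
orientation: [179.9, 0.0, 147.9]
force: [-1.4, 0.6, -0.7]
opening: 0.0004
gripper_force: 0.0
```

```bash
python3 - <<'E'
from h import *
s=cv2.cvtColor(ctrl.snapshot("side"),cv2.COLOR_RGB2BGR)
cv2.imwrite("pics/s4.png",cv2.resize(s[130:330,210:450],None,fx=3,fy=3,interpolation=cv2.INTER_CUBIC))
o=ctrl.get_obs();print(o["tool_pos"],o["force"])
E
```

```text
[0.46261426 0.03357024 0.21589296] [-0.55358255  0.13902801 -0.28039005]
```

View pics/s4.png

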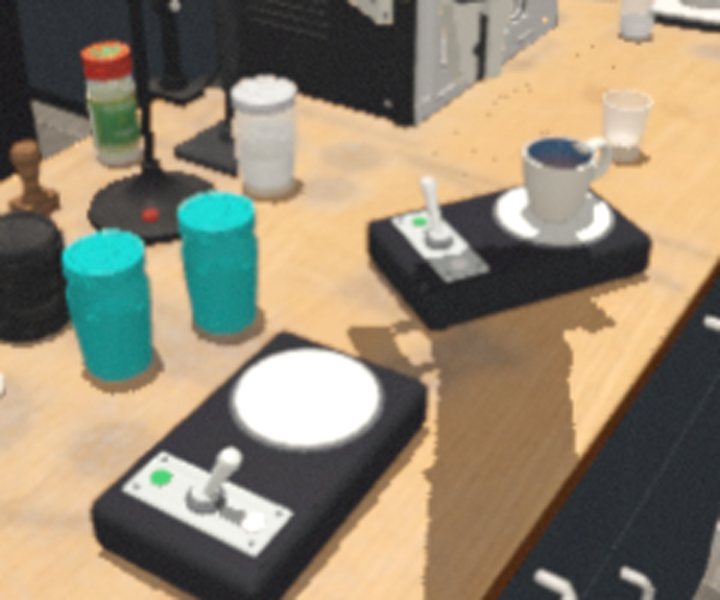

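Warmer 2's tip appears at (429,180), against a predicted (427,176) for on. Warmer 1's lever is still off, the cup hasn't moved, and the arm touches nothing. Handing in.

```bash
python3 -c "
from plant import ctrl
print(ctrl.close_job())"
```

```text
the job is handed in; nothing more can be done
None
```

I switched the empty warmer off first, then the cup's warmer on; the last picture showed both levers home and the cup in place, and I handed the job in at about 9 s of the 42 s allowed.

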